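# Feed a sample plate under the reader head and start the read

### The arm

A 6-joint arm with a two-finger parallel gripper is mounted at the origin on the work surface. World frame = base frame: x ahead of the robot, y to its left, z up, the work surface at z = 0. Lengths are in m, angles in rad, forces in N, time in s.
With the tool pointing down it reaches from about 0.4 to 0.825 m from the base axis. Payload 7 kg.
Tool frame: the origin (TCP) lies midway between the tips of the shut fingers; the grasp point (between the pads) lies 19 mm behind it; z points along the fingers, y is the line along which they close (so a half turn about z gives the same grasp; the last joint's range is limited). The gripper opens to 88 mm and grips with 3 to 60 N. Pads are 19 mm wide; open, the fingers measure 130 mm over their backs; the gripper's body (78 mm by 193 mm) begins 47 mm behind the grasp point.
Start: joints at [-0.867, 0.359, 0.012, 0, -1.224, -0.288], TCP at [0.273, -0.617, 0.227] pointing down, gripper open.
Joint ranges: [-3.07, 3.07], [-1.43, 2.12], [-1.02, 1.25], [-3.03, 1.67], [-3.05, -0], [-3.03, 3.03]. Speed limits (rad/s): [2.39, 2.39, 3.01, 3.14, 3.14, 3.14].

### API

Orientations are given as [roll, pitch, yaw] about the fixed x, y, z axes, in that order (R = Rz(yaw) Ry(pitch) Rx(roll)).
In Python, from station import arm gives the robot as it stands.
- The arm moves only by the tool servo_tool, never from a script. Its argument "deltas" is a list of rows, each a list of 7 numbers: the closure, from -1 (fully open) to 1 (shut), then the shift along the tool's x, y, z in mm, then the turn, a rotation vector about the tool's x, y, z in degrees. In form: [[gripper, x, y, z, ax, ay, az], ...]. A call has 1 to 20 rows; each row shifts and turns the commanded pose from where the row before left it, along the tool's axes as they then stand; what a row does not reach is not made up. A row lasts 1/12 s, in which the tool goes at most 41.7 mm and 7.16 degrees, less where a joint would pass 70% of its speed; a pose out of reach is approached as far as the arm can. A call is refused whole if a number of a shift passes 41.7 or a number of a turn 7.16, either way. A call with a gripper value outside its range is refused whole. The fingers move at their own pace and stop on an object; "squeeze" is the grip in N (left out, the last holds). Time passes only in rows, so rows that do not move let the fingers close. It gives the time, the measured TCP pose, the force, the opening and the grip force at its end, in the units of the state.
- arm.get_state(): the state, without advancing time (a new reading comes with each control period).
- arm.grab_frame(name): name is "side" or "top"; returns a dict with "color" (384x512x3 uint8, red, green, blue), "K" (3x3 intrinsics, pixels), "position" and "orientation" of the camera in the world. Camera axes: x right, y down, z forward; pixel columns grow to the right and rows downward; lengths in m; the calibration is good to about 2 mm. A picture is of the moment at which its call begins. There is no depth.
- arm.job_done(): hands the job in; it is judged then, once.
Trained networks look in a picture, given as the dict that the camera call returned (one of the last four; its "shot" number tells which), for a name from the list of things; names that differ only in an ending like _2 or _b are one class to them, and where a whole thing is asked for, a point or a joint stands for the part that bears it (a point fixed in the world has none). Each returns a list of dicts, best first, with "conf" (0 to 1); they miss things now and then, are a little off and sometimes report something else, mostly with a low value. They report only what shows in the picture. A call takes as long as a camera call. They do not tell look-alikes from the thing itself.
- arm.recognise(query, picture): "at" ([x, y, z] in m, in the coordinates of the camera as it stood for that picture, good to about 4 mm: the middle of the surface that is visible of it).
The state is a dict: "t": time; "q": joint angles; "qd": joint speeds; "joint_efforts": joint torques, N m; "eef_pos": TCP position; "ee_rot": TCP orientation; "force": force on the tool from outside, world axes, zero at the start; "moment": the same for the moment, N m; "width": finger opening in m; "gripper_force": force on a finger pad.
Only numpy, scipy, OpenCV 4.12 (cv2) and the standard library are available. Lean on these libraries where they do the work, as an engineer would, in place of code of your own. Each camera call takes 0.05 s, during which the arm holds its last target. There are 200 camera calls.

### The job

Set the white sample plate on the reader's loading deck and slide it through the low slot under the head until it bears gently against the backstop hidden inside, without shifting that backstop. Then, with the plate fully home, press the green start button, let go and leave everything there. Leave the tip box, bottle and tube rack undisturbed.

Things in the scene. Friction and masses are not known exactly. Their poses are not given: they have to be found in the camera images.
- plate: loose white sample plate with rows of red and grey wells, 108 (its x) x 62 (its y) x 14 mm high, about 0.12 kg; origin at the centre of its underside. Either end may go in first. Starts flat on the bench to one side of the reader.
- reader: fixed bench reader: flat aluminium deck, pale housing bridging it. Origin on the bench under the middle of the slot's mouth; x runs into the slot, z up. Deck top 12 mm above the bench, x -150 to +160, y -85 to +85 mm. Housing x 0 to 160, y -75 to +75, top 62 mm above the bench; black pod on it at x 85 to 155, y -15 to +71, up to 119 mm. The deck in front (x below 0) is the open loading side.
- mouth (a point): middle of the slot's mouth at deck height; axes as the reader's. Slot: straight, 65 mm wide, 17.5 mm high above the deck. Two orange guides 12 mm high stand on the deck at x -32 to 0, flaring from 64 mm apart at the mouth to about 92 mm. A ramped sprung shoe in the slot's +y wall (x 10 to 50) resists the plate with up to about 5 N as it enters, less after.
- backstop: the backstop, hidden under the housing, not visible: a fixed slideway (origin and axes equal the reader's, so its pose does not tell the setting) carrying a black stop block, 50 mm wide and 13 mm high. The block's face is set anew for each job, anywhere from x 55 to 80 mm. Only a friction clamp holds it: it slips when pushed with over about 18 N. With the plate home, 28 to 53 mm of it sticks out of the mouth.
- start (a joint): green spring push button on the housing, 28 mm across: 0 up, 0.006 m fully pressed; takes about 5 N fully down and springs back.
- start_top (a point): centre of the green button's top face, which presses straight down
- tip_box: pipette tip box with a peach lid, 122 x 84 x 60 mm high, loose; origin at the centre of its underside. Leave alone.
- bottle: amber bottle with a blue cap, 60 mm across, 130 mm high, loose; origin at the centre of its underside. Leave alone.
- tube_rack: blue rack with eight capped tubes, 60 x 110 x 53 mm high, loose; origin at the centre of its underside. Leave alone.
Things that resemble listed ones, but are neither listed nor needed, are in the scene too. Several things have the shape of the plate; the one meant has the colours described above.

How it is judged:
By the outcome, as a careful person would: the job done as asked, in the order asked, and still so for the second after the job is handed in, with the robot touching nothing.
It also fails if it takes over 69 s, if anything falls off the work surface, if the arm or the gripper's body presses on something with over 40 N, if the wrist force passes 120 N, or if a joint passes its speed limit or range.

## Working session

There is one attempt and no reset: what is moved stays moved. The work goes in short steps, Python scripts to look and compute and a tool call to move; the robot and the scene stay as the last step left them, time stands still between calls to the robot, and variables do not carry over. Pictures are saved under pics/ and viewed, at most 10 in all, crops included, and the job is handed in when it is done.

Besides the shell and the picture viewer there is one more tool, called after "Emit:" as name([rows], argument=value, ...), one row to a line, values as JSON. servo_tool: Moves the arm, as the interface text tells. Its arguments: {"type":"object","properties":{"deltas":{"type":"array","items":{"type":"array","items":{"type":"number"}}},"squeeze":{"type":"number"}},"required":["deltas"]}

```bash
mkdir -p pics; ls; cat > h.py <<'E'
import numpy as np, cv2
from scipy.spatial.transform import Rotation as R
from station import arm
def Rm(o): 
    o=np.array(o,float)
    if o.shape==(3,3): return o
    return R.from_quat(o).as_matrix() if o.size==4 else R.from_euler('xyz',o).as_matrix()
def world(f,p): return Rm(f['orientation'])@np.array(p)+np.array(f['position'])
def ray(f,u,v,z):
    d=Rm(f['orientation'])@np.linalg.inv(np.array(f['K']))@np.array([u,v,1.]); o=np.array(f['position'])
    return o+d*(z-o[2])/d[2]
def proj(f,P):
    c=Rm(f['orientation']).T@(np.array(P)-np.array(f['position'])); c=np.array(f['K'])@c; return c[:2]/c[2]
def save(f,n): cv2.imwrite('pics/'+n,f['color'][:,:,::-1])
E
python3 - <<'E'
from h import *
a=arm.grab_frame('top'); b=arm.grab_frame('side')
np.save('a.npy',a,allow_pickle=True)
np.save('b.npy',b,allow_pickle=True)
both=np.vstack([a['color'],b['color']]); 
save(a,'top0.png');save(b,'side0.png')
print(a['position'],a['orientation'],b['position'],b['orientation'],a['K'])
for f,nm in((a,'top'),(b,'side')):
  for n in['plate','reader','start_top','start','tip_box','bottle','tube_rack','mouth']:
    try:
      for d in arm.recognise(n,f)[:4]:
        w=world(f,d['at']);print(nm,n,round(d['conf'],2),w.round(3),proj(f,w).round())
    except Exception as e: print(n,e)
print(arm.get_state())
E
```

```text
pics
[0.21296781 0.07874138 1.61815469] [-2.95362621e+00 -2.90454381e-03 -1.59256193e+00] [0.18874893 0.89475962 0.94530315] [-2.35261254 -0.00473979 -2.78378099] [[497.44081349   0.         255.69114329]
 [  0.         497.44081349 192.11897904]
 [  0.           0.           1.        ]]
top plate 0.97 [0.464 0.483 0.011] [129. 211.]
top plate 0.91 [0.47  0.316 0.01 ] [180. 208.]
top plate 0.81 [0.287 0.416 0.012] [148. 265.]
top plate 0.59 [0.315 0.24  0.014] [203. 255.]
top reader 0.85 [0.61  0.049 0.014] [261. 165.]
top start 0.61 [0.655 0.008 0.081] [274. 146.]
top tip_box 0.78 [ 0.428 -0.298  0.054] [371. 215.]
top tip_box 0.35 [0.685 0.296 0.088] [183. 138.]
top bottle 0.73 [0.685 0.295 0.085] [184. 138.]
top tube_rack 0.93 [ 0.681 -0.277  0.034] [359. 140.]
top mouth 0.77 [0.609 0.048 0.008] [261. 165.]
top mouth 0.39 [ 0.679 -0.277  0.032] [359. 141.]
side plate 0.91 [0.463 0.49  0.011] [207. 321.]
side plate 0.77 [0.313 0.25  0.011] [292. 264.]
side plate 0.59 [0.287 0.421 0.011] [282. 320.]
side reader 0.57 [0.615 0.075 0.024] [219. 192.]
side start 0.51 [0.652 0.011 0.081
[... 254 characters left out ...]
2] [219. 193.]
{'t': 0.9, 'q': array([-8.66925701e-01,  3.58587132e-01,  1.18847753e-02, -8.91201855e-06,
       -1.22411197e+00, -2.88090817e-01]), 'qd': array([-1.47292264e-04,  8.78674473e-04,  5.04188474e-05, -7.21293972e-04,
        9.07262075e-04,  1.46334454e-03]), 'joint_efforts': array([ 1.19866086e-04, -5.82359791e+01,  2.93300664e+01,  7.00254142e+00,
        1.24149834e-02, -4.70028829e-05]), 'eef_pos': array([ 0.27259683, -0.61746849,  0.22656133]), 'ee_rot': array([ 3.14157301e+00,  2.92099911e-06, -2.72581587e+00]), 'force': array([-0.29679881, -0.10272747, -0.25036393]), 'moment': array([0.01160631, 0.01911684, 0.04004482]), 'gripper_force': 0.0, 'width': 0.08746443860380608}
```

View pics/top0.png

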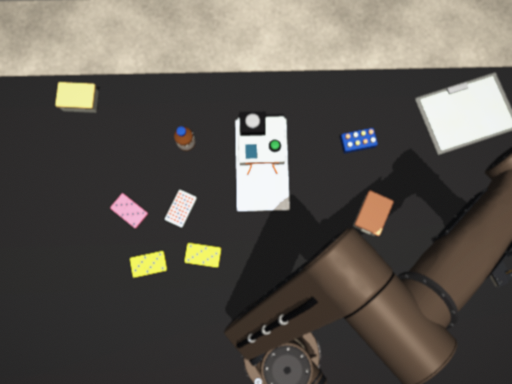

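View pics/side0.png

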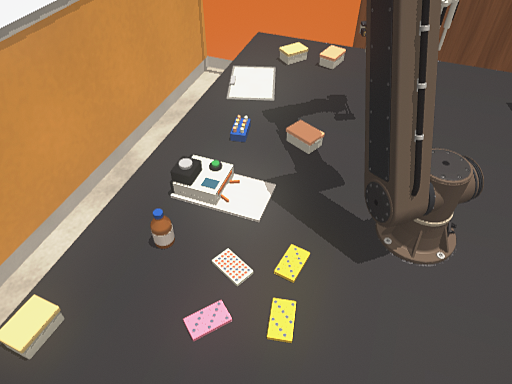

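Top view: plate look-alikes are pink (129,211), yellow (148,265), yellow (203,255), and white with red wells (180,208). I choose the white one. The reader is at (262,165), with its slot facing image-down, which is toward the robot.

```bash
python3 - <<'E'
from h import *
a=np.load('a.npy',allow_pickle=True).item(); b=np.load('b.npy',allow_pickle=True).item()
def mask(f,x0,x1,y0,y1,t=110):
    m=np.zeros(f['color'].shape[:2],np.uint8); s=f['color'][y0:y1,x0:x1].astype(int).max(2)>t; m[y0:y1,x0:x1]=s; 
    m=cv2.morphologyEx(m,cv2.MORPH_CLOSE,np.ones((3,3)))
    c=max(cv2.findContours(m,0,2)[0],key=cv2.contourArea); return c[:,0,:].astype(float)
for f,box in((a,(160,200,185,230)),(b,(208,258,245,288))):
    c=mask(f,*box); w=np.array([ray(f,u,v,.012)[:2] for u,v in c])
    r=cv2.minAreaRect((w*1000).astype(np.float32)); print('plate',r)
# deck in top: project contour
c=mask(a,225,300,110,215); w=np.array([ray(a,u,v,.012)[:2] for u,v in c])
# deck left, right, front edges: fit
p=cv2.approxPolyDP(c.astype(np.int32)[:,None],4,True)[:,0]; print(p.tolist(),[ray(a,u,v,.012)[:2].round(4).tolist() for u,v in p])
k=lambda f,x0,x1,y0,y1:cv2.resize(f['color'][y0:y1,x0:x1],None,fx=6,fy=6,interpolation=2)
t=k(a,160,210,185,230) ; r=k(a,228,300,105,215)
T=np.zeros((660,760,3),np.uint8);T[:270,:300]=t;T[:r.shape[0],310:310+r.shape[1]]=r;T[300:300+258,:300]=k(b,208,258,245,288)
cv2.imwrite('pics/c1.png',T[:600,:,::-1])
E
```

```text
plate ((471.0113830566406, 314.99920654296875), (66.91743469238281, 113.91046142578125), 63.58945846557617)
plate ((467.047607421875, 315.6651611328125), (67.02677154541016, 115.0893783569336), 64.25787353515625)
[[283, 116], [267, 116], [264, 135], [241, 135], [239, 118], [235, 120], [238, 211], [289, 207]] [[0.7786, -0.0307], [0.7798, 0.0234], [0.713, 0.0353], [0.7147, 0.1125], [0.7746, 0.1183], [0.7678, 0.1319], [0.4568, 0.1265], [0.4665, -0.0403]]
```

View pics/c1.png

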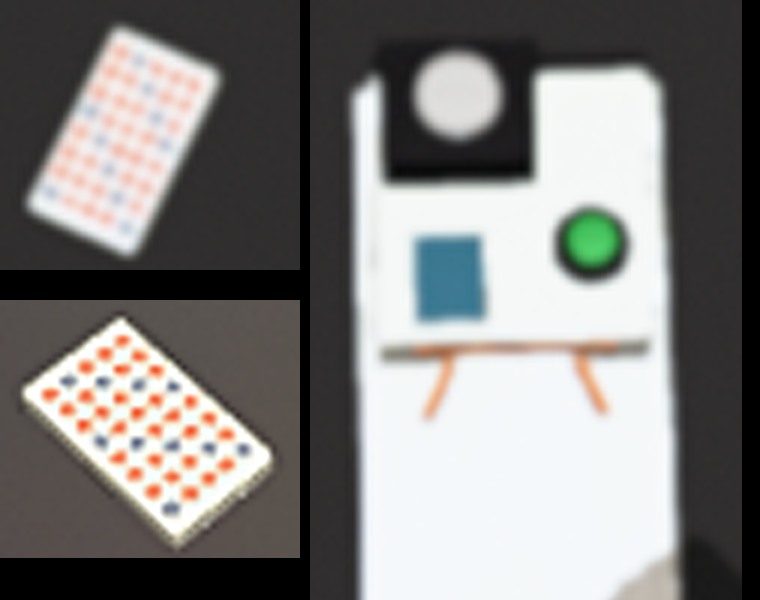

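The crop confirms the choice: a white plate with red and grey wells. Next I'll fit the reader and plate poses to the edges in both views.

```bash
cat > fit.py <<'E'
from h import *
from scipy.optimize import least_squares
from scipy.ndimage import map_coordinates
def pts(p,seg,n=25):
    A,B=np.array(seg[0],float),np.array(seg[1],float); c,s=np.cos(p[2]),np.sin(p[2])
    L=A+(B-A)*np.linspace(.06,.94,n)[:,None]
    return np.c_[p[0]+c*L[:,0]-s*L[:,1], p[1]+s*L[:,0]+c*L[:,1], L[:,2]]
def fit(views,p0,iters=6,rad=5,off=False):
    """views: list of (frame, segs)"""
    p=np.array(p0,float)
    for it in range(iters):
        obs=[]; rr=rad if it<2 else 3
        for k,(f,segs) in enumerate(views):
            g=cv2.GaussianBlur(f['color'].astype(np.float32).max(2),(0,0),.8)
            for sg in segs:
                P=pts(p,sg); uv=np.array([proj(f,q) for q in P]); t=uv[-1]-uv[0]; t/=np.linalg.norm(t); n=np.array([-t[1],t[0]])
                s=np.arange(-rr,rr+.01,.25); S=uv[:,None]+s[None,:,None]*n
                v=map_coordinates(g,[S[...,1],S[...,0]],order=1); d=np.abs(np.gradient(v,axis=1))
                j=d.argmax(1); ok=d.max(1)>6
                obs.append((k,sg,n,uv+s[j][:,None]*n,ok))
        def res(x):
            r=[]
            for k,sg,n,o,ok in obs:
                f=views[k][0]; uv=np.array([proj(f,q) for q in pts(x,sg)]); r.append(((uv-o)@n)[ok])
            return np.concatenate(r)
        sol=least_squares(res,p,loss='soft_l1',f_scale=.3,x_scale=[.1,.1,.1]); p=sol.x
    det=[round(float(np.median(((np.array([proj(views[k][0],q) for q in pts(p,sg)])-o)@n)[ok])),2) if ok.any() else None for k,sg,n,o,ok in obs]
    return p,det
def S(x0,y0,x1,y1,z): return ((x0,y0,z),(x1,y1,z))
DL=S(-.15,.085,0,.085,.012);DR=S(-.06,-.085,.15,-.085,.012);DF=S(-.15,-.03,-.15,.085,.012)
HF=S(0,-.075,0,.075,.062)
E
python3 - <<'E'
from fit import *
a=np.load('a.npy',allow_pickle=True).item(); b=np.load('b.npy',allow_pickle=True).item()
p0=[.607,.044,.02]
for V in ([(a,[DL,DR,DF])],[(b,[DL,S(-.15,-.08,-.15,.085,.012)])],[(a,[DL,DR,DF]),(b,[DL,S(-.15,-.08,-.15,.085,.012)])]):
    p,d=fit(V,p0); print('reader',p.round(4),np.degrees(p[2]).round(2),d)
h=.054;w=.031
T=lambda z:[S(-h,-w,h,-w,z),S(-h,w,h,w,z),S(-h,-w,-h,w,z),S(h,-w,h,w,z)]
q0=[.469,.3155,np.radians(-26.2)]
for V in ([(a,T(.014))],[(b,T(.014))],[(a,T(.014)),(b,T(.014))]):
    q,d=fit(V,q0,rad=3); print('plate',q.round(4),np.degrees(q[2]).round(2),d)
# button
for f,u,v in((a,274.8,145),):
    m=cv2.inRange(cv2.cvtColor(f['color'],cv2.COLOR_RGB2HSV),(50,120,80),(75,255,255)); 
def cen(f):
    m=cv2.inRange(cv2.cvtColor(f['color'],cv2.COLOR_RGB2HSV),(50,120,60),(80,255,255)); M=cv2.moments(m,True); return M['m10']/M['m00'],M['m01']/M['m00']
ca,cb=cen(a),cen(b);print(ca,cb)
for z in(.06,.065,.07,.075,.08): print(z,ray(a,*ca,z).round(4),ray(b,*cb,z).round(4))
E
```

```text
reader [ 0.6065  0.0462 -0.0241] -1.38 [0.25, -0.49, -0.08]
reader [0.6053 0.0471 0.0053] 0.31 [0.02, -0.02]
reader [ 0.6062  0.0459 -0.0176] -1.01 [0.27, -0.49, -0.24, 0.01, 0.26]
plate [ 0.4707  0.3148 -0.4574] -26.21 [-0.5, 0.5, 0.46, -0.54]
plate [ 0.4672  0.3157 -0.4495] -25.75 [-0.25, 0.25, 0.5, -0.49]
plate [ 0.4687  0.315  -0.4507] -25.82 [-0.25, 0.75, -0.0, -1.25, -0.25, 0.25, 0.75, -0.0]
(274.5492957746479, 144.8450704225352) (215.0625, 162.625)
0.06 [0.6641 0.0031 0.06  ] [ 0.6682 -0.0187  0.06  ]
0.065 [0.6627 0.0034 0.065 ] [ 0.6654 -0.0135  0.065 ]
0.07 [0.6612 0.0036 0.07  ] [ 0.6627 -0.0084  0.07  ]
0.075 [0.6598 0.0039 0.075 ] [ 0.66   -0.0032  0.075 ]
0.08 [0.6583 0.0041 0.08  ] [0.6573 0.0019 0.08  ]
```

```bash
cat > plan.py <<'E'
from h import *
def plan(wps,g=-1,rnd=1):
    """wps: (x,y,z,yawdeg,nrows); tool-down; prints rows"""
    s=arm.get_state(); p=np.array(s['eef_pos']); Rc=Rm(s['ee_rot']); rows=[]
    for x,y,z,yaw,n in wps:
        Rt=R.from_euler('xyz',[np.pi,0,np.radians(yaw)])
        for i in range(n):
            k=n-i
            d=Rc.T@((np.array([x,y,z])-p)/k); 
            w=(R.from_matrix(Rc).inv()*Rt).as_rotvec(degrees=True)/k
            d=np.round(d*1000,rnd); w=np.round(w,rnd)
            rows.append([g,*d.tolist(),*w.tolist()]); p=p+Rc@(d/1000); Rc=Rc@R.from_rotvec(w,degrees=True).as_matrix()
    print(str(rows).replace(' ','')); print(len(rows),p.round(4),np.abs(np.array(rows)[:,1:]).max(0))
def st():
    s=arm.get_state(); print(round(s['t'],2),'pos',np.round(s['eef_pos'],4),'rpy',np.degrees(s['ee_rot']).round(2),'F',np.round(s['force'],1),'w',round(s['width'],4),'gf',s['gripper_force'],'q',np.round(s['q'],2))
E
python3 -c "
from plan import *
plan([(.47,-.40,.22,-120,7),(.56,-.10,.22,-75,8),(.50,.15,.22,-45,8),(.437,.330,.12,-25.8,7)],rnd=0)"
```

```text
[[-1,-38.0,17.0,1.0,0.0,0.0,-5.0],[-1,-40.0,14.0,1.0,0.0,0.0,-5.0],[-1,-41.0,10.0,1.0,0.0,0.0,-5.0],[-1,-41.0,6.0,1.0,0.0,0.0,-5.0],[-1,-42.0,3.0,1.0,0.0,0.0,-5.0],[-1,-42.0,-1.0,1.0,0.0,0.0,-6.0],[-1,-42.0,-5.0,1.0,0.0,0.0,-5.0],[-1,-38.0,9.0,-0.0,0.0,0.0,-6.0],[-1,-39.0,5.0,-0.0,0.0,0.0,-6.0],[-1,-39.0,1.0,-0.0,0.0,0.0,-6.0],[-1,-39.0,-3.0,-0.0,0.0,0.0,-5.0],[-1,-39.0,-6.0,-0.0,0.0,0.0,-6.0],[-1,-38.0,-10.0,-0.0,0.0,0.0,-5.0],[-1,-36.0,-14.0,-0.0,0.0,0.0,-6.0],[-1,-35.0,-18.0,-0.0,0.0,0.0,-5.0],[-1,-32.0,-1.0,-0.0,-0.0,0.0,-4.0],[-1,-32.0,-3.0,-0.0,-0.0,0.0,-4.0],[-1,-32.0,-5.0,-0.0,-0.0,0.0,-4.0],[-1,-31.0,-7.0,-0.0,-0.0,0.0,-4.0],[-1,-31.0,-10.0,-0.0,-0.0,0.0,-4.0],[-1,-30.0,-12.0,-0.0,-0.0,0.0,-3.0],[-1,-29.0,-13.0,-0.0,-0.0,0.0,-4.0],[-1,-29.0,-15.0,-0.0,-0.0,0.0,-3.0],[-1,-25.0,-12.0,14.0,-0.0,0.0,-3.0],[-1,-24.0,-13.0,14.0,-0.0,0.0,-3.0],[-1,-23.0,-14.0,14.0,-0.0,0.0,-3.0],[-1,-22.0,-15.0,14.0,-0.0,0.0,-3.0],[-1,-22.0,-17.0,15.0,-0.0,0.0,-2.0],[-1,-21.0,-17.0,14.0,-0.0,0.0,-3.0],[-1,-20.0,-18.0,15.0,-0.0,0.0,-2.0]]
30 [0.4365 0.33   0.1196] [42. 18. 15.  0.  0.  6.]
```

Emit:
servo_tool([
  [-1, -38, 17, 1, 0, 0, -5],
  [-1, -40, 14, 1, 0, 0, -5],
  [-1, -41, 10, 1, 0, 0, -5],
  [-1, -41, 6, 1, 0, 0, -5],
  [-1, -41, 3, 1, 0, 0, -5],
  [-1, -41, -1, 1, 0, 0, -6],
  [-1, -41, -5, 1, 0, 0, -5],
  [-1, -38, 9, 0, 0, 0, -6],
  [-1, -39, 5, 0, 0, 0, -6],
  [-1, -39, 1, 0, 0, 0, -6],
  [-1, -39, -3, 0, 0, 0, -5],
  [-1, -39, -6, 0, 0, 0, -6],
  [-1, -38, -10, 0, 0, 0, -5],
  [-1, -36, -14, 0, 0, 0, -6],
  [-1, -35, -18, 0, 0, 0, -5],
])

```text
t: 2.15
eef_pos: [0.5579, -0.1011, 0.22]
ee_rot: [-3.141, -0.0, -1.307]
force: [1.7, -0.3, 0.1]
width: 0.0877
gripper_force: 0.0
```

```bash
python3 -c "
from plan import *
st();plan([(.50,.15,.22,-45,8),(.437,.330,.12,-25.8,8)],rnd=0)"
```

```text
2.15 pos [ 0.5579 -0.1011  0.22  ] rpy [-1.7996e+02 -1.0000e-02 -7.4860e+01] F [ 1.7 -0.3  0.1] w 0.0877 gf 0.0 q [ 0.17  0.19 -0.24  0.   -1.14  0.1 ]
[[-1,-32.0,-1.0,-0.0,-0.0,-0.0,-4.0],[-1,-32.0,-3.0,-0.0,-0.0,-0.0,-4.0],[-1,-32.0,-6.0,-0.0,-0.0,-0.0,-4.0],[-1,-31.0,-8.0,-0.0,-0.0,-0.0,-4.0],[-1,-31.0,-10.0,-0.0,-0.0,-0.0,-3.0],[-1,-30.0,-12.0,-0.0,-0.0,-0.0,-4.0],[-1,-29.0,-14.0,-0.0,-0.0,-0.0,-3.0],[-1,-28.0,-15.0,-0.0,-0.0,-0.0,-4.0],[-1,-21.0,-10.0,12.0,-0.0,-0.0,-2.0],[-1,-21.0,-11.0,13.0,-0.0,-0.0,-2.0],[-1,-21.0,-12.0,12.0,-0.0,-0.0,-3.0],[-1,-20.0,-13.0,13.0,-0.0,-0.0,-2.0],[-1,-20.0,-14.0,12.0,-0.0,-0.0,-3.0],[-1,-19.0,-15.0,13.0,-0.0,-0.0,-2.0],[-1,-18.0,-15.0,12.0,-0.0,-0.0,-3.0],[-1,-18.0,-16.0,13.0,-0.0,-0.0,-2.0]]
16 [0.4368 0.3302 0.12  ] [32. 16. 13.  0.  0.  4.]
```

Emit:
servo_tool([
  [-1, -32, -1, 0, 0, 0, -4],
  [-1, -32, -3, 0, 0, 0, -4],
  [-1, -32, -6, 0, 0, 0, -4],
  [-1, -31, -8, 0, 0, 0, -4],
  [-1, -31, -10, 0, 0, 0, -3],
  [-1, -30, -12, 0, 0, 0, -4],
  [-1, -29, -14, 0, 0, 0, -3],
  [-1, -28, -15, 0, 0, 0, -4],
  [-1, -21, -10, 12, 0, 0, -2],
  [-1, -21, -11, 13, 0, 0, -2],
  [-1, -21, -12, 12, 0, 0, -3],
  [-1, -20, -13, 13, 0, 0, -2],
  [-1, -20, -14, 12, 0, 0, -3],
  [-1, -19, -15, 13, 0, 0, -2],
  [-1, -18, -15, 12, 0, 0, -3],
  [-1, -18, -16, 13, 0, 0, -2],
])

```text
t: 3.48
eef_pos: [0.4385, 0.3302, 0.1194]
ee_rot: [-3.141, -0.0, -0.454]
force: [-0.1, 0.8, -0.7]
width: 0.0875
gripper_force: 0.0
```

```bash
python3 -c "
from plan import *
from fit import *
st()
a=arm.grab_frame('top');b=arm.grab_frame('side');np.save('a2.npy',a,allow_pickle=True);np.save('b2.npy',b,allow_pickle=True)
DRf=S(-.15,-.085,.15,-.085,.012);DFf=S(-.15,-.085,-.15,.085,.012)
for V in ([(a,[DL,DRf,DFf])],[(b,[DL,DFf])],[(a,[DL,DRf,DFf]),(b,[DL,DFf])]):
    p,d=fit(V,[.606,.0465,-.012]); print('reader',p.round(4),np.degrees(p[2]).round(2),d)
T=np.vstack([cv2.resize(a['color'][90:230,160:310],None,fx=4,fy=4,interpolation=2),np.zeros((40,600,3),np.uint8)])
T=np.hstack([T[:600,:600],np.zeros((600,0,3),np.uint8)])
cv2.imwrite('pics/c2.png',T[:,:,::-1])
plan([(.437,.330,.003,-25.8,7)])
"
```

```text
3.48 pos [0.4385 0.3302 0.1194] rpy [-1.7995e+02 -1.0000e-02 -2.6010e+01] F [-0.1  0.8 -0.7] w 0.0875 gf 0.0 q [ 1.    0.25 -0.41  0.   -0.91  0.11]
reader [ 0.6075  0.046  -0.0172] -0.98 [0.24, -0.51, 0.01]
reader [0.6035 0.0713 0.0852] 4.88 [-0.06, 0.14]
reader [ 0.6069  0.0462 -0.02  ] -1.14 [0.23, -0.51, -0.06, 0.86, 0.43]
[[-1,-0.0,0.1,16.4,0.0,0.0,-0.0],[-1,-0.0,0.1,16.4,0.0,0.0,-0.0],[-1,-0.0,0.1,16.4,0.0,0.0,-0.0],[-1,-0.0,0.1,16.4,0.0,0.0,-0.0],[-1,-0.0,0.1,16.4,0.0,0.0,-0.1],[-1,-0.0,0.0,16.3,0.1,0.0,-0.0],[-1,-0.0,0.1,16.4,0.0,0.0,-0.1]]
7 [0.437 0.33  0.003] [ 0.   0.1 16.4  0.1  0.   0.1]
```

View pics/c2.png

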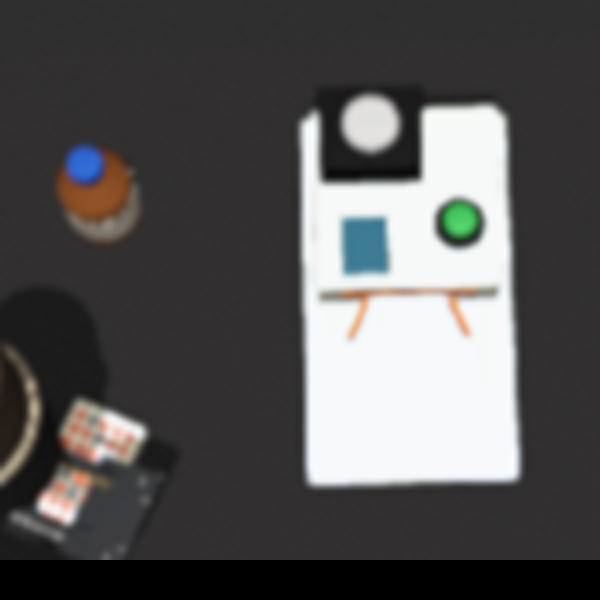

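Emit:
servo_tool([
  [-1, 0, 0, 20, 0, 0, 0],
  [-1, 0, 0, 25, 0, 0, 0],
  [-1, 0, 0, 25, 0, 0, 0],
  [-1, 0, 0, 20, 0, 0, 0],
  [-1, 0, 0, 15, 0, 0, 0],
  [-1, 0, 0, 8, 0, 0, 0],
  [-1, 0, 0, 3, 0, 0, 0],
  [-1, 0, 0, 0, 0, 0, 0],
  [0.3, 0, 0, 0, 0, 0, 0],
  [0.5, 0, 0, 0, 0, 0, 0],
  [0.8, 0, 0, 0, 0, 0, 0],
  [0.8, 0, 0, 0, 0, 0, 0],
  [0.8, 0, 0, 0, 0, 0, 0],
  [0.8, 0, 0, 0, 0, 0, 0],
], squeeze=30)

```text
t: 4.75
eef_pos: [0.4391, 0.3292, 0.0042]
ee_rot: [-3.141, -0.0, -0.457]
force: [-1.0, -0.3, 5.5]
width: 0.0616
gripper_force: 30.0
```

```bash
python3 -c "
from plan import *
st()"
```

```text
4.75 pos [0.4391 0.3292 0.0042] rpy [-1.7994e+02 -1.0000e-02 -2.6170e+01] F [-1.  -0.3  5.5] w 0.0616 gf 29.970009326934814 q [ 1.    0.4  -0.52  0.   -0.64  0.11]
```

```bash
python3 -c "
from plan import *
plan([(.439,.329,.10,-26,5),(.508,.0477,.10,-1,12),(.508,.0477,.04,-1,3)],g=.8)"
```

```text
[[0.8,0.0,0.0,-19.2,-0.0,-0.0,-0.0],[0.8,0.0,0.0,-19.1,-0.0,-0.0,-0.0],[0.8,0.0,0.1,-19.2,-0.0,-0.0,-0.1],[0.8,0.0,0.0,-19.1,-0.0,-0.0,-0.0],[0.8,0.0,0.1,-19.2,-0.1,-0.0,-0.1],[0.8,15.4,18.6,0.0,0.0,-0.0,-2.1],[0.8,14.7,19.1,0.0,0.0,-0.0,-2.1],[0.8,14.0,19.6,0.0,0.0,-0.0,-2.1],[0.8,13.3,20.1,0.0,0.0,-0.0,-2.1],[0.8,12.6,20.6,0.0,0.0,-0.0,-2.1],[0.8,11.8,21.1,0.0,0.0,-0.0,-2.1],[0.8,11.0,21.5,0.0,0.0,0.0,-2.1],[0.8,10.2,21.9,0.0,0.0,0.0,-2.1],[0.8,9.4,22.2,0.1,0.0,0.0,-2.0],[0.8,8.7,22.5,0.0,0.0,0.0,-2.1],[0.8,7.8,22.9,0.1,0.0,0.0,-2.0],[0.8,7.1,23.1,0.0,0.0,0.0,-2.1],[0.8,-0.0,-0.0,20.0,0.0,0.0,0.0],[0.8,-0.0,-0.0,20.0,0.0,0.0,0.0],[0.8,-0.0,-0.1,20.0,0.0,0.0,0.0]]
20 [0.508  0.0477 0.04  ] [15.4 23.1 20.   0.1  0.   2.1]
```

Emit:
servo_tool([
  [0.8, 0, 0, -15, 0, 0, 0],
  [0.8, 0, 0, -21, 0, 0, 0],
  [0.8, 0, 0, -21, 0, 0, 0],
  [0.8, 0, 0, -21, 0, 0, 0],
  [0.8, 0, 0, -18, 0, 0, 0],
  [0.8, 15.4, 18.6, 0, 0, 0, -2.1],
  [0.8, 14.7, 19.1, 0, 0, 0, -2.1],
  [0.8, 14, 19.6, 0, 0, 0, -2.1],
  [0.8, 13.3, 20.1, 0, 0, 0, -2.1],
  [0.8, 12.6, 20.6, 0, 0, 0, -2.1],
  [0.8, 11.8, 21.1, 0, 0, 0, -2.1],
  [0.8, 11, 21.5, 0, 0, 0, -2.1],
  [0.8, 10.2, 21.9, 0, 0, 0, -2.1],
  [0.8, 9.4, 22.2, 0, 0, 0, -2.1],
  [0.8, 8.7, 22.5, 0, 0, 0, -2.1],
  [0.8, 7.8, 22.9, 0, 0, 0, -2.1],
  [0.8, 7.1, 23.1, 0, 0, 0, -2.1],
  [0.8, 0, 0, 20, 0, 0, 0],
  [0.8, 0, 0, 20, 0, 0, 0],
  [0.8, 0, 0, 12, 0, 0, 0],
])

```text
t: 6.42
eef_pos: [0.5061, 0.0464, 0.046]
ee_rot: [3.141, 0.001, -0.019]
force: [-0.4, 0.4, -1.0]
width: 0.0613
gripper_force: 30.0
```

```bash
python3 -c "
from plan import *
a=arm.grab_frame('top');b=arm.grab_frame('side');st()
A=cv2.resize(a['color'][110:230,220:310],None,fx=4,fy=4,interpolation=2);B=cv2.resize(b['color'][140:230,160:290],None,fx=3,fy=3,interpolation=2)
T=np.zeros((480,760,3),np.uint8);T[:,:360]=A;T[:270,365:755]=B;cv2.imwrite('pics/c3.png',T[:,:,::-1])
plan([(.508,.0477,.0175,-1,6)],g=.8)
"
```

```text
6.52 pos [0.5054 0.0464 0.0456] rpy [179.9    0.23  -1.03] F [ 0.3 -0.1 -0.7] w 0.0616 gf 29.973507821559906 q [ 0.48  0.29 -0.58 -0.   -0.71  1.07]
[[0.8,0.5,-0.2,4.7,0.0,0.0,-0.0],[0.8,0.4,-0.2,4.7,0.0,0.0,-0.0],[0.8,0.5,-0.3,4.7,0.0,0.1,-0.0],[0.8,0.4,-0.2,4.7,0.0,0.0,-0.0],[0.8,0.5,-0.3,4.6,0.0,0.1,-0.0],[0.8,0.4,-0.2,4.7,0.1,0.0,-0.0]]
6 [0.508  0.0477 0.0175] [0.5 0.3 4.7 0.1 0.1 0. ]
```

View pics/c3.png

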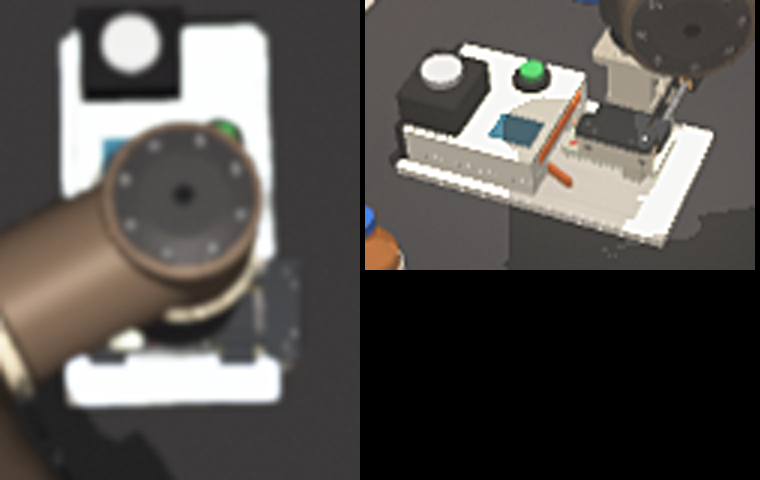

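The view from above is blocked by the wrist. From the side, the held plate is level in front of the orange guide at about (560,175). Lowering it now.

Emit:
servo_tool([
  [0.8, 1, -0.6, 8, 0, 0, 0],
  [0.8, 1, -0.6, 8, 0, 0.1, 0],
  [0.8, 0.6, 0, 6, 0, 0.1, 0],
  [0.8, 0, 0, 4, 0, 0, 0],
  [0.8, 0, 0, 2, 0, 0, 0],
  [0.8, 0, 0, 0, 0, 0, 0],
  [0.8, 0, 0, 0, 0, 0, 0],
])

```text
t: 7.1
eef_pos: [0.5098, 0.0486, 0.0197]
ee_rot: [3.142, -0.004, -0.017]
force: [-0.2, 0.2, -0.7]
width: 0.0618
gripper_force: 30.0
```

Emit:
servo_tool([
  [0.8, 0, 0, 1, 0, 0, 0],
  [0.8, 0, 0, 1, 0, 0, 0],
  [0.8, 0, 0, 0, 0, 0, 0],
  [0.8, 0, 0, 0, 0, 0, 0],
])

```text
t: 7.43
eef_pos: [0.5098, 0.0485, 0.0177]
ee_rot: [-3.142, -0.004, -0.017]
force: [0.9, 0.1, -0.7]
width: 0.0618
gripper_force: 30.0
```

Emit:
servo_tool([
  [0.8, 0, 0, 0.5, 0, 0, 0],
  [0.8, 0, 0, 0.5, 0, 0, 0],
  [0.8, 0, 0, 0, 0, 0, 0],
  [0.8, 0, 0, 0, 0, 0, 0],
])

```text
t: 7.77
eef_pos: [0.5097, 0.0486, 0.0166]
ee_rot: [3.142, -0.003, -0.017]
force: [-0.1, -0.6, -1.6]
width: 0.0615
gripper_force: 30.0
```

Emit:
servo_tool([
  [0.8, 0, 0, 0.5, 0, 0, 0],
  [0.8, 0, 0, 0, 0, 0, 0],
  [0.2, 0, 0, 0, 0, 0, 0],
  [-0.2, 0, 0, 0, 0, 0, 0],
  [-0.8, 0, 0, 0, 0, 0, 0],
  [-0.8, 0, 0, 0, 0, 0, 0],
  [-0.8, 0, 0, 0, 0, 0, 0],
])

```text
t: 8.35
eef_pos: [0.5098, 0.0486, 0.0161]
ee_rot: [-3.142, -0.003, -0.017]
force: [-0.8, -0.6, 0.6]
width: 0.076
gripper_force: 0.0
```

Emit:
servo_tool([
  [-0.8, 0, 0, -10, 0, 0, 0],
  [-0.8, 0, 0, -20, 0, 0, 0],
  [-0.8, 0, 0, -25, 0, 0, 0],
  [-0.8, -15, 0, -25, 0, 0, 0],
  [0.5, -30, 0, -20, 0, 0, 0],
  [0.75, -30, 0, 0, 0, 0, 0],
  [0.75, -30, 0, 0, 0, 0, 0],
  [0.75, -10, 0, 0, 0, 0, 0],
  [0.75, 0, 0, 0, 0, 0, 0],
])

```text
t: 9.1
eef_pos: [0.3924, 0.0501, 0.1166]
ee_rot: [-3.14, -0.004, -0.016]
force: [0.3, -0.2, 0.4]
width: 0.0514
gripper_force: 0.0
```

```bash
python3 -c "
from plan import *
from fit import *
a=arm.grab_frame('top');b=arm.grab_frame('side');st()
A=cv2.resize(a['color'][110:230,220:310],None,fx=4,fy=4,interpolation=2);B=cv2.resize(b['color'][140:230,160:290],None,fx=3,fy=3,interpolation=2)
T=np.zeros((480,760,3),np.uint8);T[:,:360]=A;T[:270,365:755]=B;cv2.imwrite('pics/c4.png',T[:,:,::-1])
"
```

```text
9.2 pos [0.3952 0.051  0.1167] rpy [-179.94   -0.31   -0.9 ] F [0.5 0.6 0.3] w 0.0434 gf 0.0 q [ 0.63 -0.   -0.72  0.   -0.84  0.92]
```

View pics/c4.png

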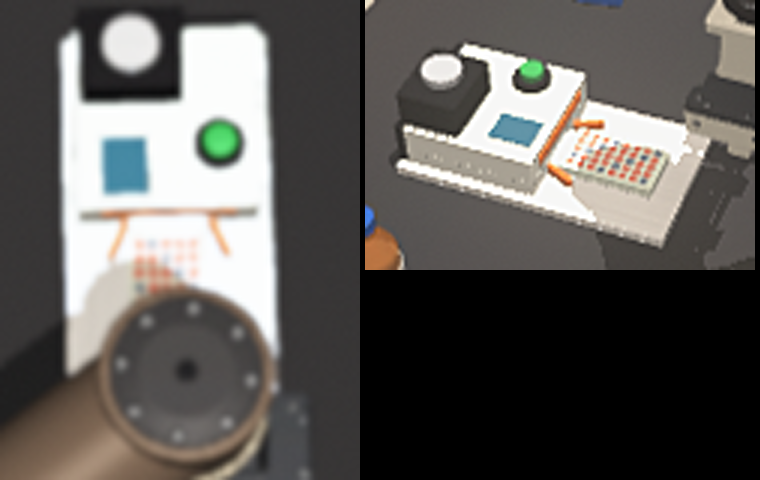

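The plate sits flat and straight between the guides: wells centred at about x 166, guides at about 123 and 212 in the left panel. Next I'll lower the pusher behind it.

```bash
python3 -c "
from plan import *
plan([(.462,.0484,.10,-1,4),(.466,.0484,.018,-1,6)],g=.75)"
```

```text
[[0.75,16.7,0.4,4.3,-0.0,-0.1,0.0],[0.75,16.7,0.4,4.2,-0.0,-0.1,0.0],[0.75,16.7,0.4,4.2,-0.0,-0.1,0.1],[0.75,16.7,0.4,4.2,-0.1,-0.0,0.0],[0.75,0.7,-0.0,13.7,0.0,-0.0,0.0],[0.75,0.7,-0.0,13.7,0.0,-0.0,0.0],[0.75,0.6,-0.0,13.6,0.0,-0.0,0.0],[0.75,0.7,-0.0,13.7,0.0,-0.0,0.0],[0.75,0.6,-0.1,13.6,0.0,-0.0,0.0],[0.75,0.7,-0.0,13.7,0.0,-0.0,0.0]]
10 [0.466  0.0484 0.018 ] [16.7  0.4 13.7  0.1  0.1  0.1]
```

Emit:
servo_tool([
  [0.75, 16.7, 0.4, 4.2, 0, -0.1, 0],
  [0.75, 16.7, 0.4, 4.2, 0, -0.1, 0],
  [0.75, 16.7, 0.4, 4.2, 0, -0.1, 0.1],
  [0.75, 16.7, 0.4, 4.2, 0, 0, 0],
  [0.75, 0.7, 0, 16, 0, 0, 0],
  [0.75, 0.7, 0, 18, 0, 0, 0],
  [0.75, 0.6, 0, 18, 0, 0, 0],
  [0.75, 0.7, 0, 15, 0, 0, 0],
  [0.75, 0.6, 0, 10, 0, 0, 0],
  [0.75, 0.7, 0, 5, 0, 0, 0],
  [0.75, 0, 0, 0, 0, 0, 0],
  [0.75, 0, 0, 0, 0, 0, 0],
])

```text
t: 10.2
eef_pos: [0.4657, 0.0476, 0.0168]
ee_rot: [3.141, 0.002, -0.019]
force: [-0.6, 0.5, 0.2]
width: 0.0111
gripper_force: 0.0
```

Emit:
servo_tool([
  [0.75, 3, 0, 0, 0, 0, 0],
  [0.75, 3, 0, 0, 0, 0, 0],
  [0.75, 3, 0, 0, 0, 0, 0],
  [0.75, 2, 0, 0, 0, 0, 0],
  [0.75, 2, 0, 0, 0, 0, 0],
  [0.75, 2, 0, 0, 0, 0, 0],
  [0.75, 2, 0, 0, 0, 0, 0],
  [0.75, 2, 0, 0, 0, 0, 0],
  [0.75, 2, 0, 0, 0, 0, 0],
  [0.75, 2, 0, 0, 0, 0, 0],
  [0.75, 2, 0, 0, 0, 0, 0],
])

```text
t: 11.12
eef_pos: [0.4902, 0.0472, 0.0169]
ee_rot: [3.142, 0.002, -0.019]
force: [-0.1, 0.1, 0.7]
width: 0.011
gripper_force: 0.1
```

Emit:
servo_tool([
  [0.75, 1, 0, 0, 0, 0, 0],
  [0.75, 1, 0, 0, 0, 0, 0],
  [0.75, 1, 0, 0, 0, 0, 0],
  [0.75, 1, 0, 0, 0, 0, 0],
])

```text
t: 11.45
eef_pos: [0.494, 0.0471, 0.0169]
ee_rot: [3.142, 0.002, -0.019]
force: [-0.8, 0.1, -0.7]
width: 0.0109
gripper_force: 0.1
```

Emit:
servo_tool([
  [0.75, 1.5, 0, 0, 0, 0, 0],
  [0.75, 1.5, 0, 0, 0, 0, 0],
  [0.75, 1.5, 0, 0, 0, 0, 0],
  [0.75, 1.5, 0, 0, 0, 0, 0],
])

```text
t: 11.78
eef_pos: [0.5002, 0.047, 0.0169]
ee_rot: [-3.142, 0.002, -0.019]
force: [-1.3, -0.0, 0.4]
width: 0.011
gripper_force: 0.1
```

Emit:
servo_tool([
  [0.75, 1.5, 0, 0, 0, 0, 0],
  [0.75, 1.5, 0, 0, 0, 0, 0],
  [0.75, 1.5, 0, 0, 0, 0, 0],
  [0.75, 1.5, 0, 0, 0, 0, 0],
])

```text
t: 12.12
eef_pos: [0.5062, 0.0469, 0.0169]
ee_rot: [3.142, 0.002, -0.019]
force: [-1.0, -0.2, 0.1]
width: 0.0107
gripper_force: 0.2
```

Emit:
servo_tool([
  [0.75, 1.5, 0, 0, 0, 0, 0],
  [0.75, 1.5, 0, 0, 0, 0, 0],
  [0.75, 1.5, 0, 0, 0, 0, 0],
  [0.75, 1.5, 0, 0, 0, 0, 0],
])

```text
t: 12.45
eef_pos: [0.5116, 0.0465, 0.0167]
ee_rot: [3.141, 0.003, -0.019]
force: [-1.0, -1.1, 1.1]
width: 0.0112
gripper_force: 0.9
```

Emit:
servo_tool([
  [0.75, 1, 0, 0, 0, 0, 0],
  [0.75, 1, 0, 0, 0, 0, 0],
  [0.75, 1, 0, 0, 0, 0, 0],
  [0.75, 1, 0, 0, 0, 0, 0],
])

```text
t: 12.78
eef_pos: [0.5161, 0.0467, 0.0168]
ee_rot: [3.142, 0.002, -0.019]
force: [-1.5, -0.3, -0.7]
width: 0.011
gripper_force: 0.6
```

Emit:
servo_tool([
  [0.75, 1, 0, 0, 0, 0, 0],
  [0.75, 1, 0, 0, 0, 0, 0],
  [0.75, 1, 0, 0, 0, 0, 0],
  [0.75, 1, 0, 0, 0, 0, 0],
])

```text
t: 13.12
eef_pos: [0.5201, 0.0466, 0.0168]
ee_rot: [3.142, 0.002, -0.019]
force: [-1.2, -0.8, 0.6]
width: 0.0109
gripper_force: 0.6
```

Emit:
servo_tool([
  [0.75, 1, 0, 0, 0, 0, 0],
  [0.75, 1, 0, 0, 0, 0, 0],
  [0.75, 1, 0, 0, 0, 0, 0],
  [0.75, 1, 0, 0, 0, 0, 0],
])

```text
t: 13.45
eef_pos: [0.5242, 0.0465, 0.0169]
ee_rot: [-3.142, 0.002, -0.019]
force: [-1.4, -1.1, -0.4]
width: 0.011
gripper_force: 0.6
```

Emit:
servo_tool([
  [0.75, 1, 0, 0, 0, 0, 0],
  [0.75, 1, 0, 0, 0, 0, 0],
  [0.75, 1, 0, 0, 0, 0, 0],
  [0.75, 1, 0, 0, 0, 0, 0],
])

```text
t: 13.78
eef_pos: [0.5282, 0.0465, 0.0168]
ee_rot: [-3.142, 0.002, -0.019]
force: [-0.4, -0.7, -0.8]
width: 0.0109
gripper_force: 0.6
```

Emit:
servo_tool([
  [0.75, 1, 0, 0, 0, 0, 0],
  [0.75, 1, 0, 0, 0, 0, 0],
  [0.75, 1, 0, 0, 0, 0, 0],
  [0.75, 1, 0, 0, 0, 0, 0],
])

```text
t: 14.12
eef_pos: [0.5322, 0.0464, 0.0168]
ee_rot: [-3.142, 0.002, -0.019]
force: [-1.1, -0.0, 0.6]
width: 0.0107
gripper_force: 0.6
```

Emit:
servo_tool([
  [0.75, 1, 0, 0, 0, 0, 0],
  [0.75, 1, 0, 0, 0, 0, 0],
  [0.75, 1, 0, 0, 0, 0, 0],
])

```text
t: 14.37
eef_pos: [0.5352, 0.0464, 0.0168]
ee_rot: [-3.142, 0.002, -0.019]
force: [-1.4, -1.3, 1.1]
width: 0.0108
gripper_force: 0.6
```

```bash
python3 -c "
from plan import *
a=arm.grab_frame('top');b=arm.grab_frame('side');st()
A=cv2.resize(a['color'][110:230,220:310],None,fx=4,fy=4,interpolation=2);B=cv2.resize(b['color'][140:230,160:290],None,fx=3,fy=3,interpolation=2)
T=np.zeros((480,760,3),np.uint8);T[:,:360]=A;T[:270,365:755]=B;cv2.imwrite('pics/c5.png',T[:,:,::-1])
"
```

```text
14.47 pos [0.5354 0.0464 0.0169] rpy [-1.7999e+02  8.0000e-02 -1.0700e+00] F [-1.5 -0.5 -0.1] w 0.0109 gf 0.27611992321908474 q [ 0.45  0.37 -0.54 -0.   -0.67  1.1 ]
```

View pics/c5.png

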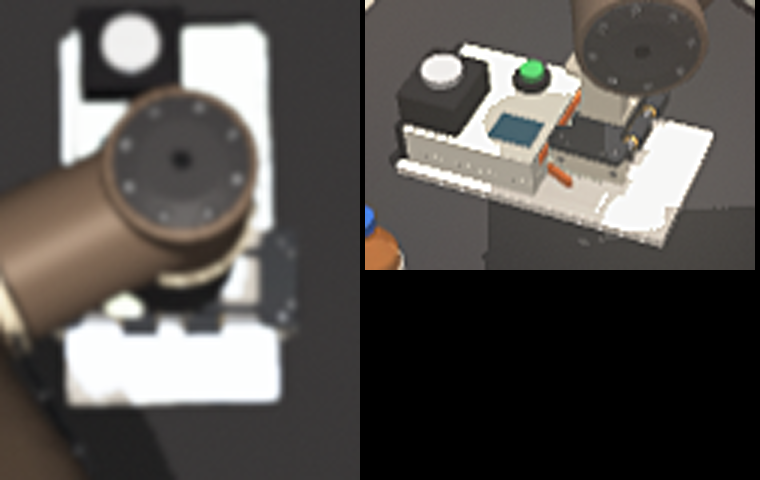

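Emit:
servo_tool([
  [0.75, 1, 0, 0, 0, 0, 0],
  [0.75, 1, 0, 0, 0, 0, 0],
  [0.75, 1, 0, 0, 0, 0, 0],
])

```text
t: 14.72
eef_pos: [0.5381, 0.0463, 0.0169]
ee_rot: [-3.142, 0.002, -0.019]
force: [-1.1, 0.1, 1.5]
width: 0.0111
gripper_force: 0.7
```

Emit:
servo_tool([
  [0.75, 0.5, 0, 0, 0, 0, 0],
  [0.75, 0.5, 0, 0, 0, 0, 0],
  [0.75, 0.5, 0, 0, 0, 0, 0],
])

```text
t: 14.97
eef_pos: [0.5396, 0.0462, 0.0168]
ee_rot: [3.142, 0.002, -0.019]
force: [-1.6, -1.0, 1.3]
width: 0.0107
gripper_force: 0.7
```

Emit:
servo_tool([
  [0.75, 0.5, 0, 0, 0, 0, 0],
  [0.75, 0.5, 0, 0, 0, 0, 0],
  [0.75, 0.5, 0, 0, 0, 0, 0],
])

```text
t: 15.22
eef_pos: [0.5411, 0.0462, 0.0168]
ee_rot: [3.142, 0.002, -0.019]
force: [-1.4, 0.2, -0.3]
width: 0.0109
gripper_force: 0.7
```

Emit:
servo_tool([
  [0.75, 0.5, 0, 0, 0, 0, 0],
  [0.75, 0.5, 0, 0, 0, 0, 0],
  [0.75, 0.5, 0, 0, 0, 0, 0],
])

```text
t: 15.47
eef_pos: [0.5426, 0.0462, 0.0168]
ee_rot: [3.142, 0.002, -0.019]
force: [-1.2, -0.7, 1.1]
width: 0.0107
gripper_force: 0.7
```

Emit:
servo_tool([
  [0.75, 0.5, 0, 0, 0, 0, 0],
  [0.75, 0.5, 0, 0, 0, 0, 0],
  [0.75, 0.5, 0, 0, 0, 0, 0],
])

```text
t: 15.72
eef_pos: [0.5441, 0.0462, 0.0168]
ee_rot: [-3.142, 0.002, -0.019]
force: [-1.5, -0.7, 1.4]
width: 0.0107
gripper_force: 0.7
```

Emit:
servo_tool([
  [0.75, 0.5, 0, 0, 0, 0, 0],
  [0.75, 0.5, 0, 0, 0, 0, 0],
  [0.75, 0.5, 0, 0, 0, 0, 0],
])

```text
t: 15.97
eef_pos: [0.5456, 0.0462, 0.0168]
ee_rot: [3.142, 0.002, -0.019]
force: [-1.5, -0.8, 0.3]
width: 0.0111
gripper_force: 0.7
```

Emit:
servo_tool([
  [0.75, 0.5, 0, 0, 0, 0, 0],
  [0.75, 0.5, 0, 0, 0, 0, 0],
  [0.75, 0.5, 0, 0, 0, 0, 0],
])

```text
t: 16.22
eef_pos: [0.5471, 0.0461, 0.0168]
ee_rot: [-3.142, 0.002, -0.019]
force: [-1.7, 0.0, 0.5]
width: 0.011
gripper_force: 0.7
```

Emit:
servo_tool([
  [0.75, 0.5, 0, 0, 0, 0, 0],
  [0.75, 0.5, 0, 0, 0, 0, 0],
  [0.75, 0.5, 0, 0, 0, 0, 0],
])

```text
t: 16.47
eef_pos: [0.5486, 0.0461, 0.0168]
ee_rot: [3.142, 0.002, -0.019]
force: [-1.6, -0.1, 0.4]
width: 0.011
gripper_force: 0.6
```

Emit:
servo_tool([
  [0.75, 0.5, 0, 0, 0, 0, 0],
  [0.75, 0.5, 0, 0, 0, 0, 0],
  [0.75, 0.5, 0, 0, 0, 0, 0],
])

```text
t: 16.72
eef_pos: [0.5501, 0.0461, 0.0168]
ee_rot: [3.142, 0.002, -0.019]
force: [-1.6, -0.7, -0.1]
width: 0.011
gripper_force: 0.6
```

Emit:
servo_tool([
  [0.75, 0.5, 0, 0, 0, 0, 0],
  [0.75, 0.5, 0, 0, 0, 0, 0],
  [0.75, 0.5, 0, 0, 0, 0, 0],
])

```text
t: 16.97
eef_pos: [0.5516, 0.046, 0.0168]
ee_rot: [3.142, 0.002, -0.019]
force: [-1.7, -1.7, 1.0]
width: 0.0109
gripper_force: 0.6
```

Emit:
servo_tool([
  [0.75, 0.5, 0, 0, 0, 0, 0],
  [0.75, 0.5, 0, 0, 0, 0, 0],
  [0.75, 0.5, 0, 0, 0, 0, 0],
])

```text
t: 17.22
eef_pos: [0.5531, 0.046, 0.0168]
ee_rot: [3.142, 0.002, -0.019]
force: [0.2, -0.6, 1.0]
width: 0.0107
gripper_force: 0.6
```

Emit:
servo_tool([
  [0.75, 0.5, 0, 0, 0, 0, 0],
  [0.75, 0.5, 0, 0, 0, 0, 0],
  [0.75, 0.5, 0, 0, 0, 0, 0],
])

```text
t: 17.47
eef_pos: [0.5546, 0.046, 0.0168]
ee_rot: [3.142, 0.002, -0.019]
force: [-0.8, -0.4, 0.1]
width: 0.0108
gripper_force: 0.6
```

Emit:
servo_tool([
  [0.75, 0.5, 0, 0, 0, 0, 0],
  [0.75, 0.5, 0, 0, 0, 0, 0],
  [0.75, 0.5, 0, 0, 0, 0, 0],
])

```text
t: 17.72
eef_pos: [0.5561, 0.046, 0.0168]
ee_rot: [-3.142, 0.002, -0.019]
force: [-1.3, -1.1, -0.0]
width: 0.0107
gripper_force: 0.6
```

Emit:
servo_tool([
  [0.75, 0.5, 0, 0, 0, 0, 0],
  [0.75, 0.5, 0, 0, 0, 0, 0],
  [0.75, 0.5, 0, 0, 0, 0, 0],
])

```text
t: 17.97
eef_pos: [0.5576, 0.0459, 0.0168]
ee_rot: [3.142, 0.002, -0.019]
force: [-0.6, -0.1, 0.9]
width: 0.0109
gripper_force: 0.6
```

Emit:
servo_tool([
  [0.75, 0.5, 0, 0, 0, 0, 0],
  [0.75, 0.5, 0, 0, 0, 0, 0],
  [0.75, 0.5, 0, 0, 0, 0, 0],
])

```text
t: 18.22
eef_pos: [0.5591, 0.0459, 0.0168]
ee_rot: [-3.142, 0.002, -0.019]
force: [-0.8, -1.0, -0.2]
width: 0.0109
gripper_force: 0.6
```

Emit:
servo_tool([
  [0.75, 0.5, 0, 0, 0, 0, 0],
  [0.75, 0.5, 0, 0, 0, 0, 0],
  [0.75, 0.5, 0, 0, 0, 0, 0],
])

```text
t: 18.47
eef_pos: [0.5606, 0.0459, 0.0167]
ee_rot: [3.142, 0.002, -0.019]
force: [-1.8, -0.3, 0.5]
width: 0.0112
gripper_force: 0.6
```

Emit:
servo_tool([
  [0.75, 0.5, 0, 0, 0, 0, 0],
  [0.75, 0.5, 0, 0, 0, 0, 0],
  [0.75, 0.5, 0, 0, 0, 0, 0],
])

```text
t: 18.72
eef_pos: [0.5621, 0.0459, 0.0168]
ee_rot: [-3.142, 0.002, -0.019]
force: [-0.7, -1.1, 0.4]
width: 0.0108
gripper_force: 0.6
```

Emit:
servo_tool([
  [0.75, 0.5, 0, 0, 0, 0, 0],
  [0.75, 0.5, 0, 0, 0, 0, 0],
  [0.75, 0.5, 0, 0, 0, 0, 0],
])

```text
t: 18.97
eef_pos: [0.5636, 0.0458, 0.0168]
ee_rot: [-3.142, 0.002, -0.019]
force: [-0.8, -1.8, -0.4]
width: 0.0112
gripper_force: 0.6
```

Emit:
servo_tool([
  [0.75, 0.5, 0, 0, 0, 0, 0],
  [0.75, 0.5, 0, 0, 0, 0, 0],
  [0.75, 0.5, 0, 0, 0, 0, 0],
])

```text
t: 19.22
eef_pos: [0.5651, 0.0458, 0.0168]
ee_rot: [-3.142, 0.002, -0.019]
force: [-1.7, 0.0, 0.8]
width: 0.0106
gripper_force: 0.6
```

Emit:
servo_tool([
  [0.75, 0.5, 0, 0, 0, 0, 0],
  [0.75, 0.5, 0, 0, 0, 0, 0],
  [0.75, 0.5, 0, 0, 0, 0, 0],
])

```text
t: 19.47
eef_pos: [0.5665, 0.0458, 0.0167]
ee_rot: [3.142, 0.002, -0.019]
force: [-2.2, -0.3, 1.1]
width: 0.0104
gripper_force: 1.4
```

Emit:
servo_tool([
  [0.75, 0.5, 0, 0, 0, 0, 0],
  [0.75, 0, 0, 0, 0, 0, 0],
])

```text
t: 19.63
eef_pos: [0.5666, 0.0457, 0.0166]
ee_rot: [3.141, 0.003, -0.019]
force: [-2.2, -1.0, 1.0]
width: 0.0106
gripper_force: 1.7
```

Emit:
servo_tool([
  [0.75, 0.5, 0, 0, 0, 0, 0],
  [0.75, 0, 0, 0, 0, 0, 0],
  [0.75, 0, 0, 0, 0, 0, 0],
])

```text
t: 19.88
eef_pos: [0.5666, 0.0455, 0.0165]
ee_rot: [3.141, 0.003, -0.019]
force: [-5.5, 0.4, 2.1]
width: 0.0111
gripper_force: 2.6
```

Stalled at 5.5 N with the plate front at x ≈ 77 mm, so it is bearing on the backstop. Backing off and lifting.

Emit:
servo_tool([
  [0.75, -1, 0, 0, 0, 0, 0],
  [0.75, -4, 0, 0, 0, 0, 0],
  [0.75, -15, 0, 0, 0, 0, 0],
  [0.75, -15, 0, -5, 0, 0, 0],
  [1, -15, 0, -20, 0, 0, 0],
  [1, -15, 0, -35, 0, 0, 0],
  [1, -30, 0, -35, 0, 0, 0],
  [1, -30, 0, -30, 0, 0, 0],
  [1, -30, 0, 0, 0, 0, 0],
  [1, 0, 0, 0, 0, 0, 0],
  [1, 0, 0, 0, 0, 0, 0],
])

```text
t: 20.8
eef_pos: [0.4161, 0.0492, 0.1395]
ee_rot: [-3.139, -0.002, -0.017]
force: [0.8, -0.1, 0.7]
width: 0.0004
gripper_force: 0.0
```

```bash
python3 -c "
from plan import *
a=arm.grab_frame('top');b=arm.grab_frame('side');st()
A=cv2.resize(a['color'][110:230,220:310],None,fx=4,fy=4,interpolation=2);B=cv2.resize(b['color'][140:230,160:290],None,fx=3,fy=3,interpolation=2)
T=np.zeros((480,760,3),np.uint8);T[:,:360]=A;T[:270,365:755]=B;cv2.imwrite('pics/c6.png',T[:,:,::-1])
def cen(f):
    m=cv2.inRange(cv2.cvtColor(f['color'],cv2.COLOR_RGB2HSV),(50,120,60),(80,255,255)); x,y,w,h=cv2.boundingRect(m); M=cv2.moments(m,True); print(x,y,w,h); return M['m10']/M['m00'],M['m01']/M['m00']
ca,cb=cen(a),cen(b);print(ca,cb)
for z in(.07,.075,.08): print(z,ray(a,*ca,z).round(4),ray(b,*cb,z).round(4))
for f in(a,b):
  for d in arm.recognise('start_top',f)+arm.recognise('start',f): print(d['conf'],world(f,d['at']).round(4))
plan([(.60,.02,.16,-1,12),(.659,.004,.12,-1,5)],g=1,rnd=0)
"
```

```text
20.9 pos [0.4171 0.0491 0.1387] rpy [-1.7994e+02 -2.0000e-02 -1.0400e+00] F [-0.  -0.4  0.2] w 0.0005 gf 0.0 q [ 0.59  0.01 -0.65 -0.   -0.91  0.96]
270 141 10 9
212 160 7 6
(274.5492957746479, 144.8450704225352) (215.14705882352942, 162.61764705882354)
0.07 [0.6612 0.0036 0.07  ] [ 0.6625 -0.0085  0.07  ]
0.075 [0.6598 0.0039 0.075 ] [ 0.6598 -0.0033  0.075 ]
0.08 [0.6583 0.0041 0.08  ] [0.6571 0.0018 0.08  ]
0.44 [0.6541 0.0068 0.0793]
0.45 [0.6577 0.0096 0.0819]
0.74 [0.6212 0.0808 0.0291]
0.58 [0.6529 0.0101 0.0811]
[[1,15.0,2.0,-2.0,0.0,0.0,-0.0],[1,15.0,2.0,-2.0,0.0,0.0,-0.0],[1,15.0,2.0,-2.0,0.0,0.0,-0.0],[1,15.0,2.0,-2.0,0.0,0.0,-0.0],[1,15.0,2.0,-2.0,0.0,0.0,-0.0],[1,16.0,2.0,-2.0,0.0,0.0,-0.0],[1,15.0,2.0,-2.0,0.0,0.0,-0.0],[1,16.0,2.0,-2.0,0.0,0.0,-0.0],[1,15.0,2.0,-2.0,0.0,0.0,-0.0],[1,16.0,2.0,-2.0,0.0,0.0,-0.0],[1,15.0,3.0,-1.0,0.0,0.0,-0.0],[1,16.0,2.0,-2.0,0.0,0.0,-0.0],[1,12.0,3.0,8.0,0.0,0.0,-0.0],[1,12.0,3.0,8.0,0.0,0.0,-0.0],[1,12.0,3.0,8.0,0.0,0.0,-0.0],[1,12.0,3.0,8.0,0.0,0.0,-0.0],[1,11.0,3.0,8.0,0.0,0.0,-0.0]]
17 [0.6588 0.0039 0.12  ] [16.  3.  8.  0.  0.  0.]
```

View pics/c6.png

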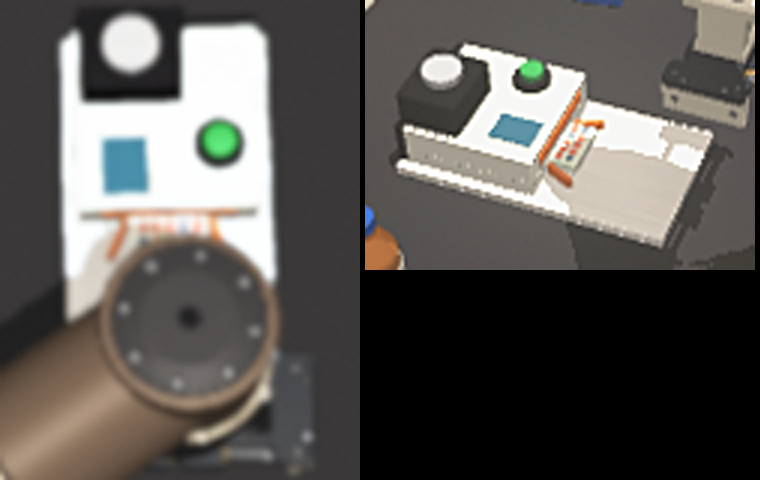

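The plate is home, with about 30 mm showing outside the mouth between the guides. The button is at about (0.658, 0.004), top at about 0.08.

Emit:
servo_tool([
  [1, 15, 2, -2, 0, 0, 0],
  [1, 15, 2, -2, 0, 0, 0],
  [1, 15, 2, -2, 0, 0, 0],
  [1, 15, 2, -2, 0, 0, 0],
  [1, 15, 2, -2, 0, 0, 0],
  [1, 16, 2, -2, 0, 0, 0],
  [1, 15, 2, -2, 0, 0, 0],
  [1, 16, 2, -2, 0, 0, 0],
  [1, 15, 2, -2, 0, 0, 0],
  [1, 16, 2, -2, 0, 0, 0],
  [1, 15, 3, -2, 0, 0, 0],
  [1, 16, 2, 0, 0, 0, 0],
  [1, 12, 3, 8, 0, 0, 0],
  [1, 12, 3, 8, 0, 0, 0],
  [1, 12, 3, 8, 0, 0, 0],
  [1, 12, 3, 8, 0, 0, 0],
  [1, 10, 3, 8, 0, 0, 0],
  [1, 0, 0, 0, 0, 0, 0],
  [1, 0, 0, 0, 0, 0, 0],
])

```text
t: 22.68
eef_pos: [0.6572, 0.0035, 0.118]
ee_rot: [3.141, 0.004, -0.02]
force: [-0.4, 0.1, 0.4]
width: 0.0002
gripper_force: 0.0
```

Emit:
servo_tool([
  [1, 0, 0, 10, 0, 0, 0],
  [1, 0, 0, 10, 0, 0, 0],
  [1, 0, 0, 8, 0, 0, 0],
  [1, 0, 0, 5, 0, 0, 0],
  [1, 0, 0, 0, 0, 0, 0],
  [1, 0, 0, 0, 0, 0, 0],
])

```text
t: 23.18
eef_pos: [0.657, 0.0041, 0.0864]
ee_rot: [3.141, 0.002, -0.018]
force: [-0.4, -0.4, 0.1]
width: 0.0003
gripper_force: 0.0
```

Emit:
servo_tool([
  [1, 0, 0, 2, 0, 0, 0],
  [1, 0, 0, 2, 0, 0, 0],
  [1, 0, 0, 1, 0, 0, 0],
  [1, 0, 0, 1, 0, 0, 0],
  [1, 0, 0, 0, 0, 0, 0],
])

```text
t: 23.6
eef_pos: [0.6578, 0.0042, 0.0812]
ee_rot: [-3.141, 0.001, -0.019]
force: [0.6, 0.8, 2.5]
width: 0.0006
gripper_force: 1.6
```

Emit:
servo_tool([
  [1, 0, 0, 1, 0, 0, 0],
  [1, 0, 0, 1, 0, 0, 0],
  [1, 0, 0, 0, 0, 0, 0],
])

```text
t: 23.85
eef_pos: [0.6578, 0.0042, 0.079]
ee_rot: [-3.141, 0.001, -0.019]
force: [0.5, 1.1, 3.9]
width: 0.0007
gripper_force: 2.2
```

Emit:
servo_tool([
  [1, 0, 0, 1, 0, 0, 0],
  [1, 0, 0, 1, 0, 0, 0],
  [1, 0, 0, 0, 0, 0, 0],
])

```text
t: 24.1
eef_pos: [0.6579, 0.0042, 0.0782]
ee_rot: [3.142, 0.0, -0.018]
force: [-2.6, 2.0, 11.8]
width: 0.0001
gripper_force: 6.0
```

Emit:
servo_tool([
  [1, 0, 0, 1, 0, 0, 0],
  [1, 0, 0, 1, 0, 0, 0],
  [1, 0, 0, 0, 0, 0, 0],
])

```text
t: 24.35
eef_pos: [0.6579, 0.0042, 0.078]
ee_rot: [3.141, -0.001, -0.018]
force: [-7.5, 2.1, 23.8]
width: 0.0006
gripper_force: 11.8
```

Fully pressed, so it bottomed out. Letting go and retreating.

Emit:
servo_tool([
  [1, 0, 0, -4, 0, 0, 0],
  [1, 0, 0, -8, 0, 0, 0],
  [1, 0, 0, -20, 0, 0, 0],
  [1, 0, 0, -25, 0, 0, 0],
  [1, 0, 0, -25, 0, 0, 0],
  [1, -25, 0, -10, 0, 0, 0],
  [1, -35, 0, 0, 0, 0, 0],
  [1, -35, 0, 0, 0, 0, 0],
  [1, -35, 0, 0, 0, 0, 0],
  [1, -35, 0, 0, 0, 0, 0],
  [1, -25, 0, 0, 0, 0, 0],
  [1, -15, 0, 0, 0, 0, 0],
  [1, 0, 0, 0, 0, 0, 0],
  [1, 0, 0, 0, 0, 0, 0],
])

```text
t: 25.52
eef_pos: [0.4516, 0.0077, 0.1672]
ee_rot: [-3.141, 0.002, -0.018]
force: [0.4, 0.3, 0.8]
width: 0.0003
gripper_force: 0.0
```

```bash
python3 -c "
from plan import *
a=arm.grab_frame('top');b=arm.grab_frame('side');st()
A=cv2.resize(a['color'][80:230,110:400],None,fx=2,fy=2,interpolation=2);B=cv2.resize(b['color'][100:260,140:340],None,fx=3,fy=3,interpolation=2)
T=np.zeros((800,600,3),np.uint8);T[:300,:580]=A;T[305:785,:600]=B;T=cv2.resize(T,(450,600));cv2.imwrite('pics/c7.png',T[:,:,::-1])
"
```

```text
25.62 pos [0.4529 0.0079 0.1671] rpy [ 1.7999e+02  1.1000e-01 -1.0700e+00] F [-0.1  0.3  0.6] w 0.0004 gf 0.0 q [ 0.45  0.04 -0.54 -0.   -0.99  1.1 ]
```

View pics/c7.png

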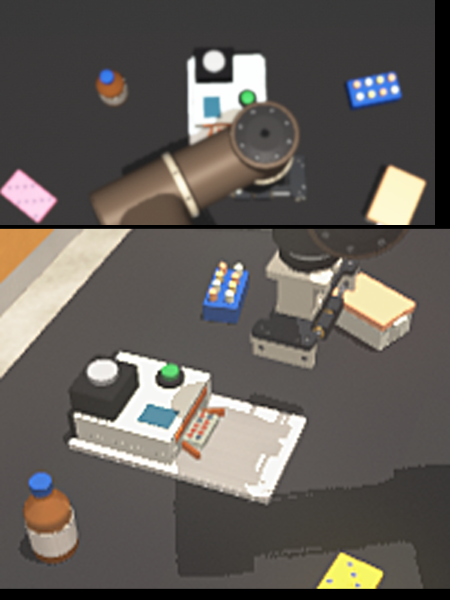

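The plate is still home, the button is back up, the tip box, bottle and tube rack are in place, and the arm is clear.

```bash
python3 -c "
from station import arm
print(arm.job_done())"
```

```text
the job is handed in; nothing more can be done
None
```

Job handed in at about 26 s: the plate stalled against the backstop at about 5.5 N, well under its 18 N slip limit; the green button was then pressed fully and released, and the tip box, bottle and tube rack were never touched.

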